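Put the loose vial in its rest

TASK

On the ceramic-repair bench two closed amber glass vials lie loose on their sides and roll at a touch. Pick up the longer one and lay it gently, lengthwise and centred, in the two V notches of the empty wooden rest, then let go; do not drop it. Leave the short vial and the vial already stored in the other rest where they lie.

Things in the scene. Friction and masses are not known exactly. Their poses are not given: they have to be found in the camera images.
- vial: The long vial that lies loose on the bench: amber glass with a black screw cap, a round cylinder 100 mm long with the cap, 28 mm diameter; its origin lies on its axis, halfway along its length, 14 mm above the bench while it lies there; its x axis runs along it towards the cap. The cap's diameter is 26 mm, its length 16 mm. 50 to 100 g, rolls freely.
- short_vial: The short vial that lies loose on the bench, of the same make: 60 mm long with the cap, 28 mm diameter; its origin lies on its axis, halfway along its length, 14 mm above the bench while it lies there; its x axis runs along it towards the cap. To be left alone.
- rest_seat (a point): Empty wooden rest, fixed: base plate 110 x 64 x 8 mm and two cheeks 14 mm thick, centred 32 mm either side of its middle (50 mm free between them for fingers), each with a 90 degree V notch 48 mm wide at its mouth, 40 mm above the bench. Point: where the middle of a seated vial's axis lies, over the plate's centre, 36 mm above the bench; x along the seated vial (either way), z up.
- stored_vial: A second 100 mm vial, like the long one, already lying in the notches of the other, identical rest, its axis 36 mm above the bench. Its origin lies on its axis, halfway along, x along it towards the cap. To be left alone with its rest.

How it is judged:
By the outcome, as a careful person would: the job done as asked, in the order asked, and still so for the second after the job is handed in, with the robot touching nothing.
It also fails if it takes over 35 s, if anything falls off the work surface, if the arm or the gripper's body presses on something with over 40 N, if the wrist force passes 120 N, or if a joint passes its speed limit or range.

ROBOT

A 7-joint arm with a two-finger parallel gripper is mounted at the origin on the work surface. World frame = base frame: x ahead of the robot, y to its left, z up, the work surface at z = 0. Lengths are in m, angles in rad, forces in N, time in s.
With the tool pointing down it reaches from about 0.4 to 0.875 m from the base axis. Payload 6.5 kg.
Tool frame: the origin (TCP) lies between the finger pads; the fingertips stand nose_length ahead of it and the grasp point (between the pads) lies 2 mm behind it (nose_length is the distance from the TCP to the fingertips, in m); z points along the fingers, y is the line along which they close (so a half turn about z gives the same grasp; the last joint's range is limited). The gripper opens to 88 mm and grips with 3 to 60 N. Pads are 18 mm wide; open, the fingers measure 123 mm over their backs; the gripper's body (75 mm by 187 mm) begins 45 mm behind the grasp point.
Start: joints at [1.134, 0.536, -0.004, 1.538, 0.003, 1.067, -0.071], TCP at [0.236, -0.606, 0.256] pointing down, gripper open.
Joint ranges: [-2.7, 2.7], [-0.37, 2.16], [-1.27, 1.26], [0.24, 2.4], [-1.31, 4.45], [0.19, 1.91], [-2.76, 2.76]. Speed limits (rad/s): [2.39, 2.39, 3.14, 3.14, 3.14, 3.14, 3.14].

INTERFACE

Orientations are given as a rotation vector (axis times angle).
In Python, from bench import * gives the robot as it stands. Calls block until the motion is done:
- reach(position, orientation): joint-space move of the TCP to a pose.
- move_l(position, orientation=None, vel=0.15, contact_N=None): straight line of the TCP; orientation=None keeps the orientation; vel is the mean speed in m/s. With contact_N (N) it stops when the force on the tool has changed by that much, and returns True; else False.
- set_joints(angles): joint-space move.
- gripper_to(opening): finger opening in m; the grip force is fixed at half the most; returns when the fingers have stopped.
- wait(seconds).
- solve_ik(position, orientation): joint angles nearest the present ones, or None.
- get_state(): the state.
- capture(name): name is "scene" or "top"; returns a dict with "img" (400x640x3 uint8, blue, green, red), "fx", "fy", "cx", "cy" (pixels), "k1" (the pictures are not rectified: a ray, as slopes to the right and down, at radius r is drawn at 1 + k1 r^2 times it, then the intrinsics apply), "position" and "rotation" of the camera in the world. Camera axes: x right, y down, z forward; pixel columns grow to the right and rows downward; lengths in m; the calibration is good to about 2 mm. A picture is of the moment at which its call begins. There is no depth.
A pose or a line that the arm cannot do raises PlanningError and nothing moves.
- close_job(): hands the job in; it is judged then, once.
Trained networks look in a picture, given as the dict that the camera call returned (one of the last four; its "shot" number tells which), for a name from the list of things; names that differ only in an ending like _2 or _b are one class to them, and where a whole thing is asked for, a point or a joint stands for the part that bears it (a point fixed in the world has none). Each returns a list of dicts, best first, with "p" (0 to 1); they miss things now and then, are a little off and sometimes report something else, mostly with a low value. They report only what shows in the picture. A call takes as long as a camera call.
- find_in(picture, label): "uv" ([column, row] in pixels, amid what is visible of it).
The state is a dict: "time": time; "joints": joint angles; "dq": joint speeds; "tau": joint torques, N m; "tool_pos": TCP position; "orientation": TCP orientation; "force": force on the tool from outside, world axes, zero at the start; "ft_torque": the same for the moment, N m; "grip_width": finger opening in m; "gripper_force": force on a finger pad.
Only numpy, scipy, OpenCV 4.12 (cv2) and the standard library are available. Lean on these libraries where they do the work, as an engineer would, in place of code of your own. Each camera call takes 0.05 s, during which the arm holds its last target. There are 200 camera calls.

## Working session

There is one attempt and no reset: what is moved stays moved. The work goes in short steps, each a Python script; the robot and the scene stay as the last script left them, time stands still between calls to the robot, and variables do not carry over. Pictures are saved under pics/ and viewed, at most 10 in all, crops included, and the job is handed in when it is done.

```bash
mkdir -p pics; ls
python3 - <<'E'
from bench import *
import cv2
s=get_state(); print(s)
for n in ("top","scene"):
    c=capture(n); cv2.imwrite(f"pics/{n}0.png",c["img"])
    print(n,{k:v for k,v in c.items() if k!="img"})
    for l in ("vial","short_vial","stored_vial","rest_seat"):
        print(l,[(x["uv"],x["p"]) for x in find_in(c,l)][:4])
E
```

```text
bench.py
pics
{'time': 0.0, 'joints': array([ 1.13379892,  0.53713866, -0.00442781,  1.53886587,  0.00261883,
        1.06729688, -0.07119915]), 'dq': array([ 2.82767476e-04, -7.03195176e-05, -7.25303829e-04, -6.11775253e-06,
       -1.27826147e-03, -4.40686001e-04,  2.14356579e-03]), 'tau': array([-3.11514339e-05, -5.70987403e+01,  9.90524031e-01, -2.51613200e+01,
       -5.61843580e-02,  1.77887699e-02,  1.83086413e-04]), 'tool_pos': array([ 0.23529713, -0.60529132,  0.25485981]), 'orientation': array([-3.08612104e+00, -5.78925773e-01,  7.18237733e-04]), 'force': array([-0.23955099,  0.28514437, -0.50597559]), 'ft_torque': array([ 0.00663974, -0.03028816,  0.0045389 ]), 'gripper_force': 0.0, 'grip_width': 0.08828465702143888}
top {'fx': 503.310978817327, 'fy': 503.310978817327, 'cx': 305.5496641407909, 'cy': 202.02033371267055, 'k1': -0.1517104111227215, 'position': array([ 0.4644666 , -0.02957202,  0.99466893]), 'rotation': array([-2.19030571,  2.14543515, -0.07866649]), 'shot': 1}
vial [([393.4, 259.4], 0.79)]
short_vial [([400.6, 166.5], 0.64)]
stored_vial [([230.2, 164.4], 0.9)]
rest_seat [([181.2, 255.9], 0.91)]
scene {'fx': 361.7066112344224, 'fy': 361.7066112344224, 'cx': 324.34112138997097, 'cy': 199.77523629974212, 'k1': -0.06933695365292343, 'position': array([ 1.06989646, -0.04931546,  0.41257111]), 'rotation': array([-1.63365332, -1.54676634,  0.86181472]), 'shot': 2}
vial [([241.7, 204.8], 0.83)]
short_vial [([207.0, 270.3], 0.64)]
stored_vial [([425.6, 250.7], 0.84)]
rest_seat [([437.3, 205.3], 0.79)]
```

View pics/top0.png

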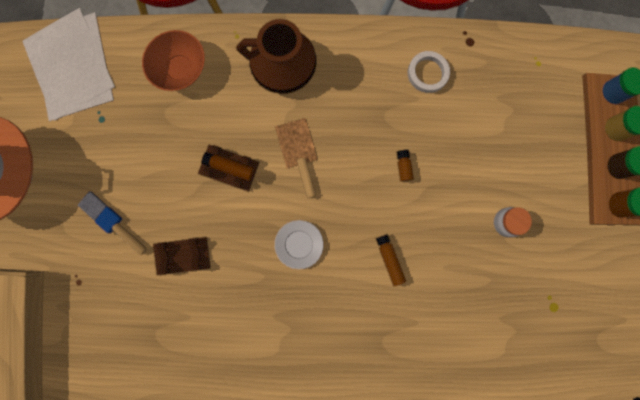

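View pics/scene0.png

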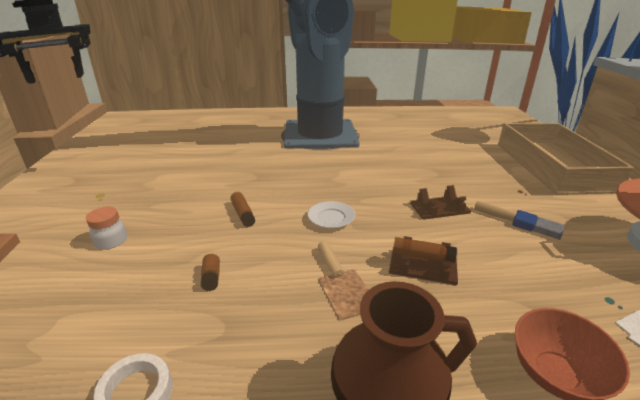

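```bash
cat > h.py <<'E'
import numpy as np, cv2
from scipy.spatial.transform import Rotation as R
def K(c): return np.array([[c["fx"],0,c["cx"]],[0,c["fy"],c["cy"]],[0,0,1]])
def D(c): return np.array([c["k1"],0,0,0,0.])
def px2w(c,uv,z):
    n=cv2.undistortPoints(np.array(uv,float).reshape(-1,1,2),K(c),D(c)).reshape(-1,2)
    d=R.from_rotvec(c["rotation"]).apply(np.c_[n,np.ones(len(n))]); p=c["position"]
    return p+d*((z-p[2])/d[:,2])[:,None]
def w2px(c,X):
    Rm=R.from_rotvec(c["rotation"]).as_matrix().T
    return cv2.projectPoints(np.array(X,float).reshape(-1,3),cv2.Rodrigues(Rm)[0],-Rm@c["position"],K(c),D(c))[0].reshape(-1,2)
def seg(c,box,thr=None):
    x0,y0,x1,y1=box; g=c["img"][y0:y1,x0:x1,2]
    t,m=cv2.threshold(g,0,255,cv2.THRESH_BINARY_INV+cv2.THRESH_OTSU)
    n,l,s,_=cv2.connectedComponentsWithStats(m); k=1+np.argmax(s[1:,4])
    ys,xs=np.nonzero(l==k); return np.c_[xs+x0,ys+y0].astype(float)
E
python3 - <<'E'
from bench import *
from h import *
c=capture("top")
a=c["img"][220:300,360:430]; b=c["img"][225:285,145:220]
a=cv2.resize(a,None,fx=5,fy=5,interpolation=3); b=cv2.resize(b,None,fx=5,fy=5,interpolation=3)
b=cv2.copyMakeBorder(b,0,a.shape[0]-b.shape[0],0,0,0)
cv2.imwrite("pics/crop1.png",np.hstack([a,b]))
for n,box,z in (("vial",(365,222,425,298),.014),("short",(385,140,425,190),.014),("rest",(145,228,220,283),.008)):
    u=seg(c,box); w=px2w(c,u,z)[:,:2]; r=cv2.minAreaRect((w*1000).astype(np.float32)); print(n,len(u),r,w.mean(0)); print(cv2.boxPoints(r))
E
```

```text
vial 1063 ((442.2361755371094, -186.572021484375), (108.21862030029297, 40.78323745727539), 21.444581985473633) [ 0.44229849 -0.18630224]
[[ 384.41757 -187.37451]
 [ 399.32797 -225.33438]
 [ 500.05478 -185.76953]
 [ 485.14438 -147.80966]]
short 631 ((628.3324584960938, -213.38218688964844), (68.08804321289062, 41.06653594970703), 8.569584846496582) [ 0.62701924 -0.212723  ]
[[ 591.6088  -198.15108]
 [ 597.7282  -238.75914]
 [ 665.0561  -228.6133 ]
 [ 658.9367  -188.00523]]
rest 1880 ((439.86029052734375, 233.88568115234375), (66.68125915527344, 141.13560485839844), 7.625034332275391) [0.44121638 0.2305881 ]
[[397.45087 299.40555]
 [416.1781  159.51791]
 [482.2697  168.36581]
 [463.54248 308.25345]]
```

View pics/crop1.png

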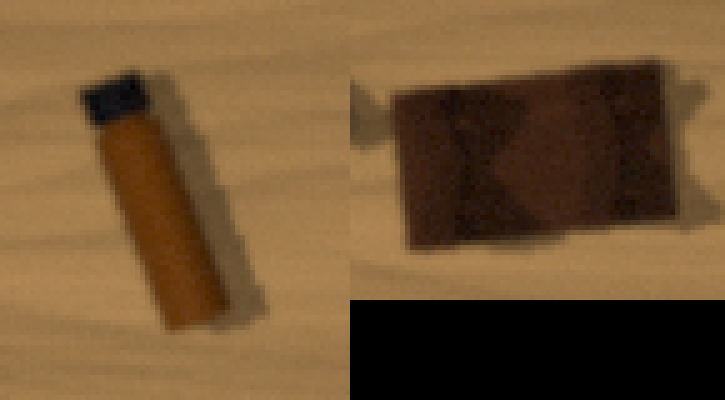

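```bash
cat > m.py <<'E'
from bench import *
from h import *
def meas():
    c=capture("top")
    f=lambda p,o:(np.array(p,float)+.5)/5-.5+o
    v=px2w(c,f([(82,93),(140,72),(228,312),(167,331)],(360,220)),.014)
    r=px2w(c,f([(43,93),(309,60),(325,215),(60,250)],(145,225)),.008)
    return c,v,r
E
python3 - <<'E'
from m import *
c,v,r=meas(); n=np.linalg.norm
cap=(v[0]+v[1])/2; base=(v[2]+v[3])/2; ax=(cap-base)/n(cap-base)
print("vial",(cap+base)/2,n(cap-base),n(v[0]-v[1]),n(v[2]-v[3]),"yaw",np.degrees(np.arctan2(ax[1],ax[0])))
l=(r[0]+r[3]-r[1]-r[2])/2
print("rest",r.mean(0),n(r[0]-r[1]),n(r[2]-r[3]),n(r[0]-r[3]),n(r[1]-r[2]),"yaw",np.degrees(np.arctan2(l[1],l[0])))
s=capture("scene"); out=[]
va=(cap+base)/2; ra=r.mean(0); th=np.arctan2(l[1],l[0]); rx=np.array([np.cos(th),np.sin(th),0]); ry=np.array([-rx[1],rx[0],0])
vy=np.array([-ax[1],ax[0],0])
for im,box in ((c,(360,220,430,300)),(c,(145,225,220,285)),(s,(215,180,275,240)),(s,(400,175,480,235))):
    x0,y0,x1,y1=box; a=cv2.resize(im["img"][y0:y1,x0:x1],None,fx=5,fy=5,interpolation=3)
    def poly(P):
        q=(w2px(im,P)-(x0,y0)+.5)*5-.5; cv2.polylines(a,[q.round().astype(int)],True,(0,255,0),1)
    poly([va+s1*.05*ax+s2*.014*vy for s1,s2 in ((1,1),(1,-1),(-1,-1),(-1,1))])
    Z=np.array([0,0,1])
    poly([va+.05*ax+.013*(np.cos(t)*vy+np.sin(t)*Z) for t in np.arange(0,6.3,.3)])
    poly([va-.05*ax+.014*(np.cos(t)*vy+np.sin(t)*Z) for t in np.arange(0,6.3,.3)])
    poly([ra+s1*.055*rx+s2*.032*ry for s1,s2 in ((1,1),(1,-1),(-1,-1),(-1,1))])
    for k in (-.039,-.025,.025,.039):
        poly([ra+k*rx+y*ry+(z-.008)*Z for y,z in ((-.024,.04),(0,.016),(.024,.04))])
    out.append(cv2.copyMakeBorder(a,0,400-a.shape[0],0,400-a.shape[1],0)[:400,:400])
g=np.vstack([np.hstack(out[:2]),np.hstack(out[2:])])[:, :]
g=cv2.resize(g,(600,600)); cv2.imwrite("pics/ov1.png",g)
E
```

```text
vial [ 0.44204094 -0.17993596  0.014     ] 0.0986336049646563 0.024189636789187317 0.024970848070617797 yaw 20.7856204460834
rest [0.44114029 0.2314102  0.008     ] 0.10877550469467806 0.10805674051333573 0.06278707466409944 0.06137857846840152 yaw 98.83389003888257
```

View pics/ov1.png

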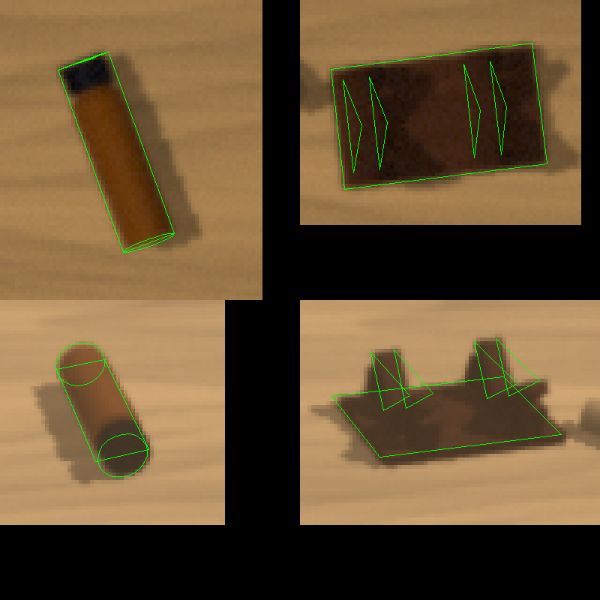

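The overlays agree with both views: the vial is at (0.442, -0.180) with yaw 20.8°, and the rest at (0.441, 0.231) with yaw 98.8°. All sizes come out within 2–3 mm.

```bash
cat > g.py <<'E'
from bench import *
from h import *
V=np.array([.442,-.180]);VY=np.radians(20.8); S=np.array([.441,.2312]);SY=np.radians(98.8)
def ori(y): return (R.from_euler("z",y)*R.from_euler("x",np.pi)).as_rotvec()
E
python3 - <<'E'
from g import *
try: print("nose",nose_length)
except NameError: print("no nose")
for z in (.15,.012): print(z,solve_ik([*V,z],ori(VY)))
for z in (.15,.034): print(z,solve_ik([*S,z],ori(SY)),solve_ik([*S,z],ori(SY-np.pi)))
reach([*V,.12],ori(VY)); gripper_to(.06)
s=get_state(); print(s["time"],s["tool_pos"],s["orientation"],s["grip_width"],s["force"])
c=capture("top"); cv2.imwrite("pics/pre.png",c["img"])
s=capture("scene"); cv2.imwrite("pics/pre_s.png",cv2.resize(s["img"][100:260,160:360],None,fx=3,fy=3))
E
```

```text
nose 0.017
0.15 [ 0.44877166  0.4145498  -0.18946332  2.05981332  0.12131735  0.67744571
 -1.02745681]
0.012 [ 0.37266955  0.68240008 -0.09889235  2.09491036  0.1722882   0.37169783
 -1.07267611]
0.15 [ 0.24422948  0.7177669  -1.09484515  1.97433444  0.79416922  0.96071149
 -1.10074204] [ 0.23312476  0.70542861 -1.07541081  1.97481532  0.77804028  0.94876139
  2.05350663]
0.034 [-0.18693227  0.71020115 -0.48782226  2.02734005  0.62152295  0.5525018
 -0.96332575] [ 0.22519124  1.00072828 -1.08465964  2.00612443  1.16082571  0.94685735
  1.79320971]
3.025 [ 0.44201632 -0.18000925  0.12000034] [-3.08997204e+00 -5.67106618e-01 -5.21619116e-05] 0.05976092656683923 [-0.10449034  0.4543233  -0.03632805]
```

View pics/pre_s.png

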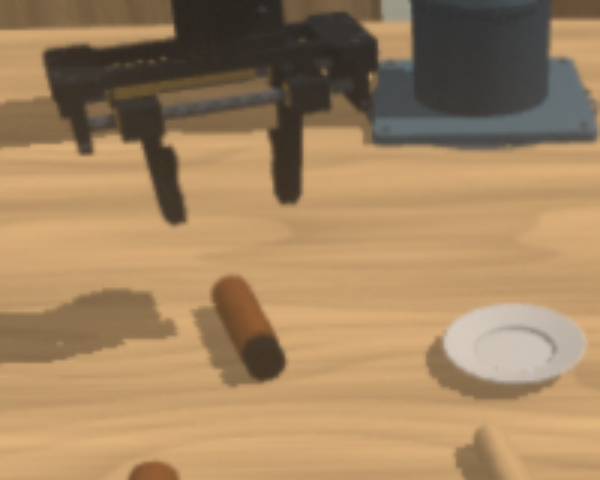

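Run:
```python
from g import *
print(move_l([*V,.045],vel=.12), move_l([*V,.0188],vel=.03,contact_N=4))
s=get_state(); print(s["time"],s["tool_pos"],s["force"])
gripper_to(.02)
s=get_state(); print(s["time"],s["tool_pos"],s["grip_width"],s["gripper_force"],s["force"])
move_l([*V,.05],vel=.05); move_l([*V,.12],vel=.15)
s=get_state(); print(s["time"],s["tool_pos"],s["grip_width"],s["gripper_force"],s["force"])
move_l([*((V+S)/2+[.02,0]),.13],ori((VY+SY)/2),vel=.15)
move_l([*S,.12],ori(SY),vel=.15); wait(.2)
s=get_state(); print(s["time"],s["tool_pos"],s["grip_width"],s["joints"],s["force"])
c=capture("scene"); cv2.imwrite("pics/over.png",cv2.resize(c["img"][80:260,340:560],None,fx=3,fy=3))
```

```text
False False
4.925 [ 0.44212745 -0.1800424   0.01890263] [ 0.3707066   0.33143229 -0.10035813]
5.5167 [ 0.442039   -0.18005198  0.01884137] 0.02707500160849476 29.92087483406067 [ 0.57167238 -0.07334763  0.6607636 ]
6.9083 [ 0.44159174 -0.17989648  0.11950359] 0.027168693765525033 29.923483729362488 [-0.93063182  0.79567042 -0.4459789 ]
10.1583 [0.44115417 0.23059899 0.12001013] 0.02725725990197892 [-0.14197617  0.54958375 -0.5404786   2.00821764  0.43250208  0.6969804
 -0.80270082] [-0.82112206  0.16428497 -1.70517244]
```

View pics/over.png

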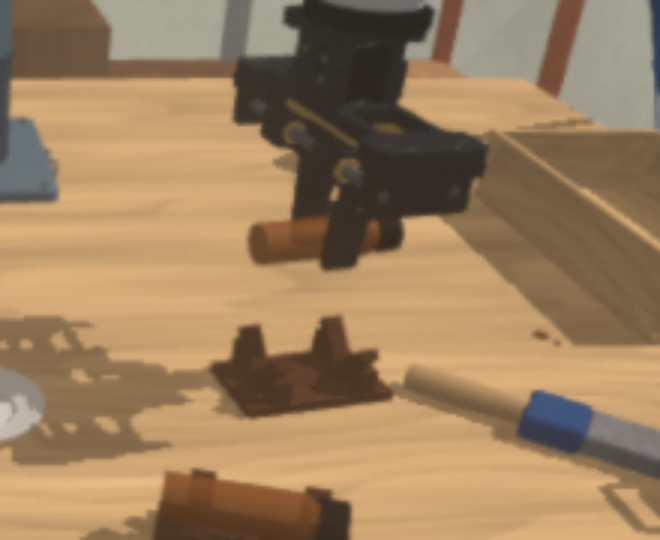

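Run:
```python
from g import *
c=capture("scene"); p=get_state()["tool_pos"]; u=np.array([np.cos(SY),np.sin(SY),0]); ctr=p-[0,0,.0048]
im=cv2.resize(c["img"][80:260,340:560],None,fx=3,fy=3)
y=np.array([-u[1],u[0],0]);Z=np.array([0,0,1])
for s,r in ((-.05,.014),(.05,.013),(.034,.014)):
    q=(w2px(c,[ctr+s*u+r*(np.cos(t)*y+np.sin(t)*Z) for t in np.arange(0,6.3,.2)])-(340,80)+.5)*3-.5
    cv2.polylines(im,[q.round().astype(int)],True,(0,255,0),1)
cv2.imwrite("pics/over2.png",cv2.resize(im[180:300,200:440],None,fx=3,fy=3))
```

```text
(no output)
```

View pics/over2.png

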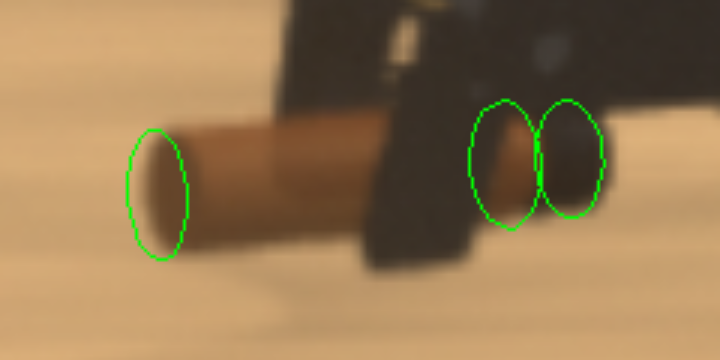

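Run:
```python
from g import *
c=capture("top"); p=get_state()["tool_pos"]; u=np.array([np.cos(SY),np.sin(SY),0]); ctr=p-[0,0,.0048]
x0,y0=140,210
im=cv2.resize(c["img"][y0:y0+90,x0:x0+100],None,fx=6,fy=6,interpolation=3)
y=np.array([-u[1],u[0],0]);Z=np.array([0,0,1])
for s,r in ((-.05,.014),(.05,.013),(.034,.014)):
    q=(w2px(c,[ctr+s*u+r*(np.cos(t)*y+np.sin(t)*Z) for t in np.arange(0,6.3,.2)])-(x0,y0)+.5)*6-.5
    cv2.polylines(im,[q.round().astype(int)],True,(0,255,0),1)
cv2.imwrite("pics/over3.png",im)
```

```text
(no output)
```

View pics/over3.png

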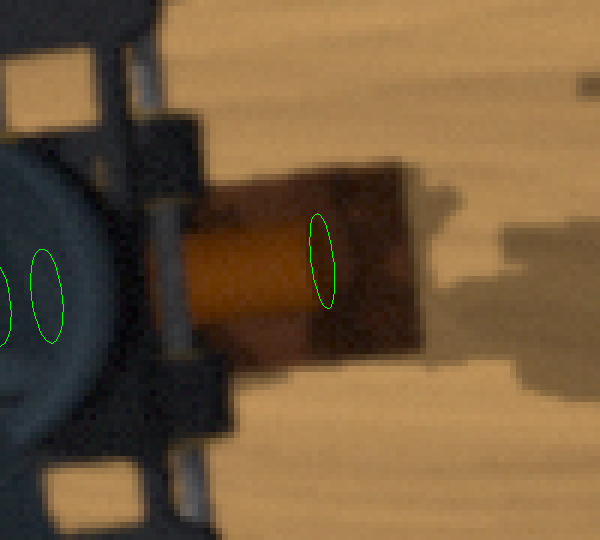

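The vial sits about 2.5 mm towards its cap in the grip, and the camera bias is about 1.5 mm in x. I'll correct the target for both and lower with contact sensing.

Run:
```python
from g import *
T=np.array([.4429,.2287])
move_l([*T,.09],ori(SY),vel=.1); move_l([*T,.055],vel=.06); wait(.3)
f0=get_state()["force"]
hit=move_l([*T,.0385],vel=.015,contact_N=4)
s=get_state(); print(hit,s["time"],s["tool_pos"],s["force"]-f0,s["ft_torque"])
```

```text
True 12.6667 [0.44261595 0.22868001 0.04077867] [-0.16094445  0.60160179  5.38900988] [-0.12146511 -0.07249695  0.02129874]
```

Contact came exactly at the seated height (0.0408) with no side load, so I'm releasing.

Run:
```python
from g import *
gripper_to(.05); wait(.2)
p=get_state()["tool_pos"]; move_l([p[0],p[1],.1],vel=.08); move_l([p[0],p[1],.2],vel=.2)
reach([.40,-.25,.3],ori(VY)); 
print(get_state()["time"])
c=capture("top"); x0,y0=145,140; a=cv2.resize(c["img"][220:290,140:225],None,fx=6,fy=6,interpolation=3)
s=capture("scene"); b=cv2.resize(s["img"][170:290,180:480],None,fx=2.6,fy=2.6)
a2=np.zeros((420,780,3),np.uint8); a2[:420,:510]=a
b=cv2.resize(b,(780,312)); cv2.imwrite("pics/fin.png",cv2.resize(np.vstack([a2,b]),None,fx=.81,fy=.81))
for l in ("vial","short_vial","stored_vial"): print(l,[(x["uv"],x["p"]) for x in find_in(c,l)][:3])
```

```text
16.7083
vial [([178.8, 254.8], 0.76)]
short_vial [([400.9, 167.7], 0.76), ([179.7, 254.9], 0.43)]
stored_vial [([230.2, 164.6], 0.67), ([183.4, 250.3], 0.55)]
```

View pics/fin.png

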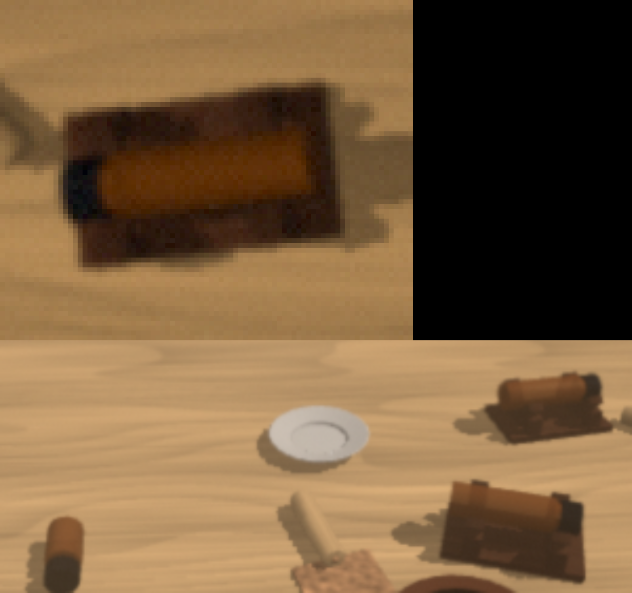

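Run:
```python
from g import *
c=capture("top")
e=np.array([(64,190),(313,160)])/4.86-.4+(140,220)
w=px2w(c,e,.036); m=w.mean(0)[:2]; u=np.array([np.cos(SY),np.sin(SY)])
d=m-[.4411,.2314]; print(w,np.linalg.norm(w[0]-w[1]),"along",d@u,"lat",d@[-u[1],u[0]])
```

```text
[[0.43392828 0.28026819 0.036     ]
 [0.44882405 0.17967004 0.036     ]] 0.1016949930916077 along -0.0014562936832473192 lat -5.401244440758927e-05
```

The vial is seated flat and centred to within about 1.5 mm. The short and stored vials have not moved.

```bash
python3 -c "
from bench import *
print(close_job())"
```

```text
the job is handed in; nothing more can be done
None
```

The long vial lies in both V notches of the empty rest, centred to within about 1.5 mm by the top camera and released gently; the short and stored vials were left where they lay, and the job is handed in at about 17 s.

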